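Put the check weights back on their stands

TASK

The scale check is finished: put the four brass check weights away, each upright in the recess of the wooden stand of its own size (largest weight on the largest stand, and so on down), one after another from the largest to the smallest. Set each one down rather than dropping it, and leave the two sample tins where they are.

Things in the scene. Friction and masses are not known exactly. Their poses are not given: they have to be found in the camera images.
- weight_500: the largest of the four brass check weights: upright round brass body with a knob on top, 50 mm across and 54 mm high, about 500 g; can be gripped across the straight lower body, which is round and 50 mm wide up to 31 mm above its underside; the knob is 32 mm across. Origin: centre of its underside, z up; stands loose on the worktop (z = 0)
- weight_200: the second largest of the four brass check weights: upright round brass body with a knob on top, 38 mm across and 40 mm high, about 200 g; can be gripped across the straight lower body, which is round and 38 mm wide up to 24 mm above its underside; the knob is 21 mm across. Origin: centre of its underside, z up; stands loose on the worktop (z = 0)
- weight_100: the second smallest of the four brass check weights: upright round brass body with a knob on top, 30 mm across and 33 mm high, about 100 g; can be gripped across the straight lower body, which is round and 30 mm wide up to 20 mm above its underside; the knob is 17 mm across. Origin: centre of its underside, z up; stands loose on the worktop (z = 0)
- weight_50: the smallest of the four brass check weights: upright round brass body with a knob on top, 24 mm across and 26 mm high, about 50 g; can be gripped across the straight lower body, which is round and 24 mm wide up to 16 mm above its underside; the knob is 13 mm across. Origin: centre of its underside, z up; stands loose on the worktop (z = 0)
- stand_500: the largest of the four round turned wooden stands, fixed to the worktop: 92 mm outside diameter, rim 15 mm high, with a round felt-floored recess 72 mm across and 5 mm deep (recess floor 10 mm above the worktop), for the largest weight. Origin: centre of its underside on the worktop
- stand_200: the second largest of the four round turned wooden stands, fixed to the worktop: 78 mm outside diameter, rim 15 mm high, with a round felt-floored recess 60 mm across and 5 mm deep (recess floor 10 mm above the worktop), for the second largest weight. Origin: centre of its underside on the worktop
- stand_100: the second smallest of the four round turned wooden stands, fixed to the worktop: 66 mm outside diameter, rim 15 mm high, with a round felt-floored recess 50 mm across and 5 mm deep (recess floor 10 mm above the worktop), for the second smallest weight. Origin: centre of its underside on the worktop
- stand_50: the smallest of the four round turned wooden stands, fixed to the worktop: 54 mm outside diameter, rim 15 mm high, with a round felt-floored recess 40 mm across and 5 mm deep (recess floor 10 mm above the worktop), for the smallest weight. Origin: centre of its underside on the worktop
- grain_tin: open round aluminium tin with whole grain in it, 56 mm across, 27 mm high, loose; bystander, to be left alone. Origin: centre of its underside. Also there, fixed, behind the work: a closed instrument case, top 155 mm above the worktop, its front running obliquely from its nearest corner (x 0.59, y -0.29 m) to x 0.82, y 0.11 m: carry things well above it or pass in front
- meal_tin: open round aluminium tin with coarse brown meal in it, 62 mm across, 24 mm high, loose; bystander, to be left alone. Origin: centre of its underside. Also there, fixed, to the right of the work (y below -0.47 m): a scale 64 mm high and a tube 260 mm high at about x 0.80, y -0.51 m
Not all that is in view belongs to the job. What is shaped like the weight_100 but green or red is not meant.

How it is judged:
By the outcome, as a careful person would: the job done as asked, in the order asked, and still so for the second after the job is handed in, with the robot touching nothing.
It also fails if it takes over 109 s, if anything falls off the work surface, if the arm or the gripper's body presses on something with over 40 N, if the wrist force passes 120 N, or if a joint passes its speed limit or range.

ROBOT

A 7-joint arm with a two-finger parallel gripper is mounted at the origin on a cart in front of the work surface, level with it; the furniture and walls round the work are solid. World frame = base frame: x ahead of the robot, y to its left, z up, the work surface at z = 0. Lengths are in m, angles in rad, forces in N, time in s.
With the tool pointing down it reaches from about 0.35 to 0.9 m from the base axis. Payload 8.1 kg.
Tool frame: the origin (TCP) lies on the centre line of the jaws, within the pads' length; the fingertips stand env.nose_length ahead of it and the grasp point (between the pads) lies 5 mm behind it (env.nose_length is the distance from the TCP to the fingertips, in m); z points along the fingers, y is the line along which they close (so a half turn about z gives the same grasp; the last joint's range is limited). The gripper opens to 92 mm and grips with 3 to 60 N. Pads are 19 mm wide; open, the fingers measure 130 mm over their backs; the gripper's body (75 mm by 190 mm) begins 47 mm behind the grasp point.
Start: joints at [1.047, 0.434, 0.025, 1.573, -0.012, 1.134, -0.075], TCP at [0.255, -0.57, 0.241] pointing down, gripper open.
Joint ranges: [-2.62, 2.62], [-0.44, 2.09], [-1.27, 1.32], [0.08, 2.57], [-1.32, 4.46], [0.12, 2], [-2.74, 2.74]. Speed limits (rad/s): [2.22, 2.22, 3.01, 3.01, 3.14, 3.14, 3.14].

INTERFACE

Orientations are given as a unit quaternion [w, x, y, z].
In Python, from cell import env, cams gives the robot as it stands.
- The arm moves only by the tool step_arm, never from a script. Its argument "steps" is a list that holds one entry, the list of rows, each a list of 4 numbers: the shift along the tool's x, y, z scaled (see below), then the turn about the tool's z scaled (see below). In form: [[[dx, dy, dz, yaw], ...]]. A call has 1 to 20 rows; each row shifts and turns the commanded pose from where the row before left it, along the tool's axes as they then stand; what a row does not reach is not made up. The controller multiplies each number of a shift by 150 mm and each number of a turn by 180 degrees. A row lasts 1/10 s, in which the tool goes at most 50 mm and 8.59 degrees, less where a joint would pass 70% of its speed; a pose out of reach is approached as far as the arm can. A call with a number of a shift or a turn outside -1 to 1 is refused whole. A call with a gripper value outside its range is refused whole. "fingers" is the opening, from 0 (shut) to 1 (fully open), set as the call begins (left out, the last holds). The fingers move at their own pace and stop on an object; the grip force is fixed at half the most. Time passes only in rows, so rows that do not move let the fingers close. It gives the time, the measured TCP pose, the force, the opening and the grip force at its end, in the units of the state.
- env.read_state(): the state, without advancing time (a new reading comes with each control period).
- cams.snapshot(name): name is "scene" or "top" or "wrist"; returns a dict with "image" (420x560x3 uint8, red, green, blue), "range_z" (420x560 float32, m along the optical axis (not along the pixel's ray), 0 where there is no reading), "vertical_fov" (degrees; the focal length in pixels is half the picture's height over the tangent of half this angle, whatever the lens; pixels are square), "cx", "cy" (the principal point, pixels), "world_from_camera" (4x4, takes a point from camera to world coordinates). Camera axes: x right, y up, looking along -z (the intrinsics and any distortion apply to the point x, -y, -z); pixel columns grow to the right and rows downward; lengths in m; the calibration is good to about 2 mm. A picture is of the moment at which its call begins.
- env.job_done(): hands the job in; it is judged then, once.
The state is a dict: "clock": time; "joint_positions": joint angles; "qvel": joint speeds; "effort": joint torques, N m; "eef_pos": TCP position; "tcp_rot": TCP orientation; "force": force on the tool from outside, world axes, zero at the start; "torque": the same for the moment, N m; "gripper_width": opening from 0.0 (shut) to 1.0 (fully open); "gripper_force": force on a finger pad.
Only numpy, scipy, OpenCV 4.12 (cv2) and the standard library are available. Lean on these libraries where they do the work, as an engineer would, in place of code of your own. Each camera call takes 0.05 s, during which the arm holds its last target. There are 200 camera calls.

## Working session

There is one attempt and no reset: what is moved stays moved. The work goes in short steps, Python scripts to look and compute and a tool call to move; the robot and the scene stay as the last step left them, time stands still between calls to the robot, and variables do not carry over. Pictures are saved under pics/ and viewed, at most 14 in all, crops included, and the job is handed in when it is done.

Besides the shell and the picture viewer there is one more tool, called after "Request:" as name([rows], argument=value, ...), one row to a line, values as JSON. step_arm: Moves the arm, as the interface text tells. Its arguments: {"type":"object","properties":{"steps":{"type":"array","items":{"type":"array","items":{"type":"array","items":{"type":"number","minimum":-1,"maximum":1}}}},"fingers":{"type":"number"}},"required":["steps"]}

```bash
ls; mkdir -p pics
python3 - <<'E'
from cell import env,cams
import cv2,numpy as np
s=env.read_state(); print(s); print(env.nose_length)
for n in("scene","top"):
    d=cams.snapshot(n); cv2.imwrite(f"pics/{n}0.png",d["image"][:,:,::-1])
    print(n,d["vertical_fov"],d["cx"],d["cy"],np.round(d["world_from_camera"],3).tolist(),[k for k in d], (d["range_z"]>0).mean())
E
```

```text
pics
{'clock': 0.0, 'joint_positions': array([ 1.0473982 ,  0.43518137,  0.02493474,  1.57407809, -0.01161987,
        1.13400843, -0.07509651]), 'qvel': array([ 0.0004413 , -0.00109482, -0.00058977,  0.00161856,  0.00167618,
       -0.00152853,  0.00021715]), 'effort': array([ 6.02489454e-04, -6.67843151e+01,  9.85906497e-01, -3.14461613e+01,
       -6.03019260e-02,  4.30838345e-02,  1.17290519e-04]), 'eef_pos': array([ 0.25508362, -0.57004525,  0.23997771]), 'tcp_rot': array([-7.35746762e-04,  9.77951523e-01,  2.08830633e-01, -2.10517079e-04]), 'force': array([ 0.10264901, -0.08981162, -0.12889384]), 'torque': array([-0.02344268,  0.02139731,  0.08102676]), 'gripper_force': 0.0, 'gripper_width': 0.9995833851558268}
0.014
scene 51.14910222626919 270.1017328509858 209.05385310036544 [[-0.667, 0.532, -0.522, -0.099], [-0.745, -0.466, 0.477, 0.244], [0.01, 0.707, 0.708, 0.838], [0.0, 0.0, 0.0, 1.0]] ['image', 'range_z', 'vertical_fov', 'cx', 'cy', 'world_from_camera'] 0.9959651360544217
top 53.428466491849534 282.20218616125584 203.6081101264316 [[-0.12, 0.967, -0.225, 0.285], [-0.993, -0.119, 0.022, -0.292], [-0.005, 0.226, 0.974, 1.101], [0.0, 0.0, 0.0, 1.0]] ['image', 'range_z', 'vertical_fov', 'cx', 'cy', 'world_from_camera'] 0.9960841836734694
```

View pics/top0.png

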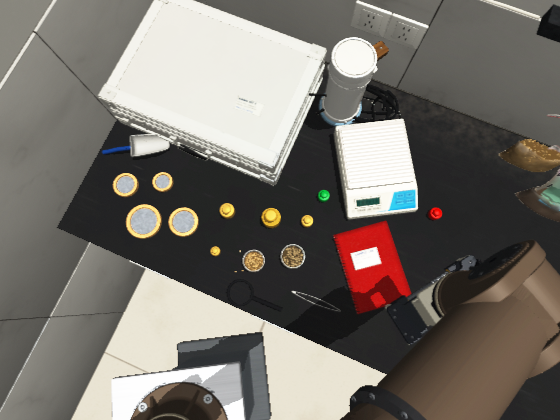

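View pics/scene0.png

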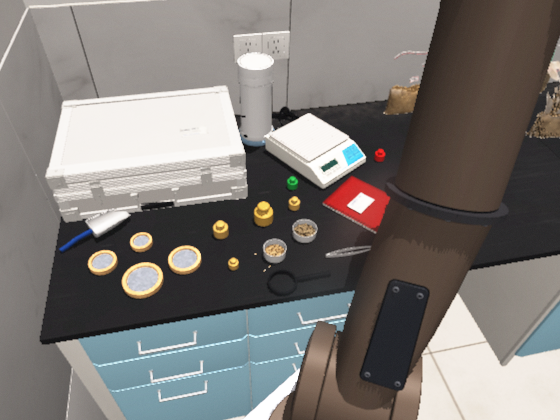

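The top view shows the weights near (271,217), (227,210), (307,221) and (215,251). The stands are near (143,221), (183,222), (125,184) and (162,182), and the tins near (253,260) and (292,256). The green and red look-alikes lie apart at (323,196) and (435,213).

```bash
cat > h.py <<'E'
from cell import env,cams
import cv2,numpy as np
def snap(n):
    d=cams.snapshot(n); d["f"]=210/np.tan(np.radians(d["vertical_fov"]/2)); return d
def ray(d,uv):
    uv=np.atleast_2d(np.asarray(uv,float)); T=d["world_from_camera"]
    r=np.c_[(uv[:,0]-d["cx"])/d["f"],-(uv[:,1]-d["cy"])/d["f"],-np.ones(len(uv))]@T[:3,:3].T
    return T[:3,3],r
def plane(d,uv,z):
    o,r=ray(d,uv); return o+r*((z-o[2])/r[:,2])[:,None]
def pts(d,uv):
    o,r=ray(d,uv); uv=np.asarray(uv,int); return o+r*d["range_z"][uv[:,1],uv[:,0]][:,None]
def brass(d,s=130):
    h=cv2.cvtColor(d["image"],cv2.COLOR_RGB2HSV)
    return cv2.inRange(h,(10,s,70),(32,255,255))
E
python3 - <<'E'
from h import *
for n in("top","scene"):
    d=snap(n); m=brass(d); k,l,st,c=cv2.connectedComponentsWithStats(m)
    for i in range(1,k):
        if st[i,4]<25: continue
        v,u=np.nonzero(l==i); uv=np.c_[u,v]; P=pts(d,uv)
        hull=cv2.convexHull(uv.astype(np.float32))[:,0]
        (cc,ax,an)=cv2.fitEllipse(hull) if len(hull)>4 else (c[i],(0,0),0)
        if P[:,0].mean()>1.2: continue
        print(n,c[i].round(1),st[i,4],"med",np.median(P,0).round(3),"zmax",np.percentile(P[:,2],[5,95]).round(3),"ell@.015",plane(d,[cc],.015)[0].round(3),"ax mm",(np.array(ax)*d["range_z"][v,u].mean()/d["f"]*1e3).round())
E
```

```text
top [380.3  48.5] 142 med [ 0.838 -0.589  0.215] zmax [0.212 0.217] ell@.015 [ 0.962 -0.655  0.015] ax mm [35. 38.]
top [539.  154.9] 608 med [ 0.566 -0.992  0.078] zmax [0.033 0.092] ell@.015 [ 0.587 -1.024  0.015] ax mm [ 82. 114.]
top [518.1 155.9] 30 med [ 0.576 -0.944  0.062] zmax [0.041 0.071] ell@.015 [ 0.589 -0.971  0.015] ax mm [17. 29.]
top [163.6 183. ] 75 med [ 0.629 -0.009  0.011] zmax [-0.001  0.017] ell@.015 [ 0.636 -0.001  0.015] ax mm [52. 55.]
top [128.1 189. ] 78 med [0.624 0.085 0.01 ] zmax [-0.001  0.016] ell@.015 [0.639 0.099 0.015] ax mm [63. 70.]
top [226.8 210.1] 196 med [ 0.532 -0.169  0.027] zmax [0.001 0.041] ell@.015 [ 0.536 -0.168  0.015] ax mm [39. 43.]
top [147.5 226.4] 104 med [0.513 0.031 0.011] zmax [-0.002  0.017] ell@.015 [0.533 0.055 0.015] ax mm [89. 96.]
top [181.8 224.3] 93 med [ 0.512 -0.038  0.011] zmax [-0.001  0.017] ell@.015 [ 0.519 -0.049  0.015] ax mm [77. 81.]
top [270.8 217.3] 318 med [ 0.497 -0.282  0.035] zmax [0.009 0.056] ell@.015 [ 0.502 -0.282  0.015] ax mm [50. 52.]
top [306.7 220.5] 121 med [ 0.48  -0.374  0.023] zmax [0.001 0
[... 626 characters left out ...]
 mm [52. 66.]
scene [220.2 229.6] 233 med [ 0.528 -0.16   0.024] zmax [0.   0.04] ell@.015 [ 0.536 -0.166  0.015] ax mm [40. 48.]
scene [142.2 248.2] 64 med [0.614 0.012 0.008] zmax [0.002 0.014] ell@.015 [0.626 0.007 0.015] ax mm [37. 50.]
scene [232.9 263.7] 109 med [ 0.428 -0.123  0.015] zmax [-0.     0.025] ell@.015 [ 0.43  -0.123  0.015] ax mm [26. 31.]
scene [104.5 270.3] 83 med [0.613 0.113 0.009] zmax [0.004 0.014] ell@.015 [0.63  0.107 0.015] ax mm [46. 65.]
scene [184.9 270. ] 90 med [ 0.487 -0.028  0.009] zmax [0.003 0.015] ell@.015 [ 0.506 -0.037  0.015] ax mm [48. 71.]
scene [144.6 292.9] 117 med [0.494 0.076 0.009] zmax [0.002 0.015] ell@.015 [0.527 0.061 0.015] ax mm [75. 92.]
```

Run:
```python
from h import *
for n in("top","scene"):
    d=snap(n); vv,uu=np.mgrid[0:420,0:560]; P=pts(d,np.c_[uu.ravel(),vv.ravel()]).reshape(420,560,3)
    X,Y,Z=P[...,0],P[...,1],P[...,2]
    m=((Z>.007)&(Z<.09)&(X>.33)&(X<.75)&(Y>-.45)&(Y<.2)).astype(np.uint8)
    k,l,st,c=cv2.connectedComponentsWithStats(m)
    for i in range(1,k):
        if not 40<st[i,4]<4000: continue
        v,u=np.nonzero(l==i); h=cv2.convexHull(np.c_[u,v].astype(np.float32))[:,0]
        zt=np.percentile(Z[l==i],97)
        top=l==i; top&=Z>zt-.005; tv,tu=np.nonzero(top)
        tc,_=cv2.minEnclosingCircle(P[top][:,:2].astype(np.float32))
        cc,ax,an=cv2.fitEllipse(h)
        print(n,c[i].round(),st[i,4],"ztop",zt.round(3),"topcirc",np.round(tc,3),"ell",plane(d,[cc],.012)[0].round(3)[:2],"mm",(np.array(ax)*d["range_z"][v,u].mean()/d["f"]*1e3).round())
    t=(abs(Z)<.01)&(X>.35)&(X<.8)&(Y>-.6)&(Y<.2); 
    A=np.c_[X[t],Y[t],np.ones(t.sum())]; print("table",np.linalg.lstsq(A,Z[t],rcond=None)[0].round(4))
```

```text
top [217. 155.] 1730 ztop 0.089 topcirc [ 0.748 -0.216] ell [ 1.698 -2.164] mm [ 485. 3060.]
top [ 85. 152.] 284 ztop 0.087 topcirc [0.731 0.19 ] ell [0.748 0.206] mm [56. 60.]
top [125. 184.] 445 ztop 0.018 topcirc [0.642 0.1  ] ell [0.642 0.099] mm [63. 68.]
top [163. 181.] 295 ztop 0.018 topcirc [ 0.637 -0.002] ell [ 0.637 -0.001] mm [53. 54.]
top [323. 195.] 111 ztop 0.035 topcirc [ 0.544 -0.429] ell [ 0.546 -0.429] mm [29. 32.]
top [227. 210.] 178 ztop 0.041 topcirc [ 0.535 -0.169] ell [ 0.537 -0.168] mm [38. 40.]
top [144. 221.] 907 ztop 0.017 topcirc [0.535 0.056] ell [0.535 0.055] mm [89. 95.]
top [183. 221.] 642 ztop 0.018 topcirc [ 0.52 -0.05] ell [ 0.52 -0.05] mm [76. 79.]
top [271. 217.] 304 ztop 0.056 topcirc [ 0.501 -0.283] ell [ 0.503 -0.283] mm [49. 52.]
top [307. 220.] 110 ztop 0.035 topcirc [ 0.481 -0.375] ell [ 0.483 -0.376] mm [29. 31.]
top [337. 242.] 53 ztop 0.013 topcirc [ 0.411 -0.448] ell [ 0.415 -0.446] mm [10. 61.]
top [293. 256.] 408 ztop 0.026 topcirc [ 0.394 -0.327] ell [ 0.394 -0.327] mm [61. 62.]
top [215. 251.] 74 ztop 0.028 topcirc [ 0.432 -0.128] el
[... 901 characters left out ...]
opcirc [0.732 0.19 ] ell [0.773 0.186] mm [28. 79.]
scene [141. 241.] 312 ztop 0.016 topcirc [0.636 0.001] ell [0.635 0.002] mm [44. 56.]
scene [275. 250.] 422 ztop 0.028 topcirc [ 0.394 -0.223] ell [ 0.396 -0.225] mm [56. 58.]
scene [185. 259.] 684 ztop 0.017 topcirc [ 0.519 -0.046] ell [ 0.517 -0.046] mm [64. 80.]
scene [102. 262.] 503 ztop 0.016 topcirc [0.639 0.103] ell [0.639 0.103] mm [53. 70.]
scene [233. 263.] 88 ztop 0.027 topcirc [ 0.432 -0.126] ell [ 0.432 -0.126] mm [23. 25.]
scene [142. 280.] 1075 ztop 0.016 topcirc [0.533 0.058] ell [0.531 0.059] mm [76. 97.]
scene [275. 275.] 65 ztop 0.013 topcirc [ 0.333 -0.178] ell [ 0.331 -0.176] mm [34. 52.]
table [-0.0004 -0.0024  0.0003]
```

Add to h.py:
```python
from scipy.spatial.transform import Rotation as Ro
def rot():
    w,x,y,z=env.read_state()["tcp_rot"]; return Ro.from_quat([x,y,z,w]).as_matrix()
def go(t,yaw=None):
    s=env.read_state(); R=rot(); dt=R.T@(np.array(t)-s["eef_pos"])
    print("t",round(s["clock"],2),"pos",s["eef_pos"].round(4),"yaxis deg",np.degrees(np.arctan2(R[1,1],R[0,1])).round(1),"units",(dt/.15).round(3),"F",s["force"].round(1))
def look(zt,name=None,n="wrist"):
    """brass blobs in the wrist view: centre of the knob top (height zt) by ray"""
    d=snap(n); m=brass(d); k,l,st,c=cv2.connectedComponentsWithStats(m)
    if name: cv2.imwrite("pics/%s.png"%name,d["image"][:,:,::-1])
    for i in range(1,k):
        if st[i,4]<150: continue
        v,u=np.nonzero(l==i); P=pts(d,np.c_[u,v]); top=P[abs(P[:,2]-zt)<.004]
        tc=cv2.minEnclosingCircle(top[:,:2].astype(np.float32)) if len(top)>5 else None
        (x,y),r=cv2.minEnclosingCircle(P[P[:,2]>.01][:,:2].astype(np.float32)) if (P[:,2]>.01).any() else ((0,0),0)
        print(c[i].round(),st[i,4],"knob",np.round(tc[0],4) if tc else None,round(tc[1],4) if tc else None,"all",np.round([x,y,r],4),"zmax",np.percentile(P[:,2],98).round(3))
```

```text
(no output)
```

Request:
step_arm([
  [[0,0,0,-0.0467],[0,0,0,-0.0467],[0,0,0,-0.0467],[0,0,0,-0.0467],[0,0,0,-0.0467],[0,0,0,-0.0467],[0,0,0,-0.0467],[0,0,0,-0.0467],[0,0,0,-0.0467],[0,0,0,-0.0467],[0,0,0,-0.0467],[0,0,0,-0.0467],[0,0,0,-0.0467],[0,0,0,-0.0467],[0,0,0,-0.0467],[0,0,0,0]],
], fingers=0.78)

```text
clock: 1.9
eef_pos: [0.255, -0.5706, 0.2406]
tcp_rot: [0.0, 0.256, 0.967, 0.0]
force: [0.6, -0.3, 0.9]
gripper_width: 0.78
gripper_force: 0.0
```

```bash
python3 -c "
from h import *
go([.50,-.281,.20]); print(env.read_state()['joint_positions'].round(2), env.read_state()['gripper_width'])"
```

```text
t 1.9 pos [ 0.255  -0.5706  0.2406] yaxis deg 60.3 units [-0.463  2.486  0.271] F [ 0.6 -0.3  0.9]
[ 1.38  0.48 -0.47  1.54  0.23  1.17  1.92] 0.7800910573790658
```

Request:
step_arm([
  [[-0.058,0.311,0.034,0],[-0.058,0.311,0.034,0],[-0.058,0.311,0.034,0],[-0.058,0.311,0.034,0],[-0.058,0.311,0.034,0],[-0.058,0.311,0.034,0],[-0.058,0.311,0.034,0],[-0.058,0.311,0.034,0],[0,0,0,0],[0,0,0,0],[0,0,0,0]],
])

```text
clock: 3.0
eef_pos: [0.5005, -0.2824, 0.1998]
tcp_rot: [-0.0, 0.259, 0.966, -0.0]
force: [1.0, -0.3, -0.5]
gripper_width: 0.783
gripper_force: 0.0
```

```bash
python3 -c "
from h import *
look(.054,'w500'); go([.50,-.281,.026])"
```

```text
[387.  50.] 696 knob None None all [ 0.4297 -0.1779  0.0634] zmax 0.026
[394. 166.] 1336 knob None None all [ 0.4898 -0.1981  0.0742] zmax 0.04
[282. 192.] 1841 knob [ 0.5015 -0.2813] 0.0157 all [ 0.4765 -0.2664  0.0534] zmax 0.054
[206. 210.] 182 knob None None all [ 0.4534 -0.3076  0.0706] zmax 0.02
[145. 313.] 646 knob None None all [ 0.4478 -0.274   0.0376] zmax 0.272
[416. 313.] 644 knob None None all [ 0.4657 -0.2407  0.0363] zmax 0.272
[398. 361.] 3702 knob None None all [ 0.4755 -0.2376  0.0462] zmax 0.28
t 3.05 pos [ 0.5003 -0.2828  0.1999] yaxis deg 60.0 units [0.007 0.01  1.159] F [-0.1  0.3 -0.4]
```

View pics/w500.png

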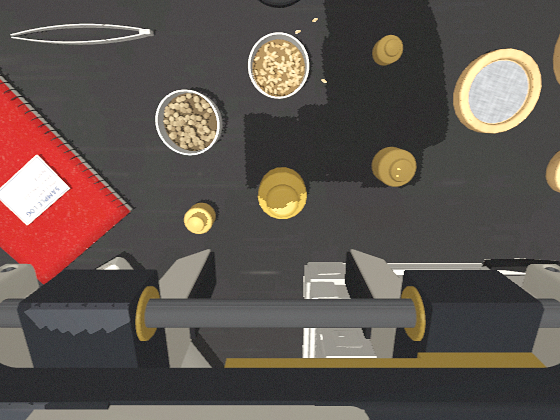

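The wrist view shows the 500 weight at (282,192) with free space on both finger sides. It gives (.5015, -.2813), which agrees with the first estimate, so I descend.

Request:
step_arm([
  [[0.0,0.012,0.2,0],[0,0,0.2,0],[0,0,0.2,0],[0,0,0.2,0],[0,0,0.12,0],[0,0,0.12,0],[0,0,0.12,0],[0,0,0,0],[0,0,0,0]],
])

```text
clock: 3.95
eef_pos: [0.5015, -0.2808, 0.0262]
tcp_rot: [-0.0, 0.258, 0.966, -0.0]
force: [0.8, 0.7, -0.2]
gripper_width: 0.781
gripper_force: 0.0
```

Request:
step_arm([
  [[0,0,0,0],[0,0,0,0],[0,0,0,0],[0,0,0,0],[0,0,0,0],[0,0,0,0],[0,0,0,0],[0,0,0,0]],
], fingers=0)

```text
clock: 4.75
eef_pos: [0.5022, -0.2803, 0.0266]
tcp_rot: [0.0, 0.257, 0.966, -0.0]
force: [-2.3, -1.1, 6.9]
gripper_width: 0.535
gripper_force: 30.0
```

Request:
step_arm([
  [[0,0,-0.05,0],[0,0,-0.1,0],[0,0,-0.15,0],[0,0,-0.15,0],[0,0,-0.15,0],[0,0,-0.1,0],[0,0,0,0],[0,0,0,0]],
])

```text
clock: 5.55
eef_pos: [0.5017, -0.2797, 0.1307]
tcp_rot: [-0.0, 0.257, 0.966, -0.0]
force: [-0.7, -1.2, -5.0]
gripper_width: 0.538
gripper_force: 30.0
```

```bash
python3 -c "
from h import *
go([.534,.057,.1])"
```

```text
t 5.55 pos [ 0.5017 -0.2797  0.1307] yaxis deg 60.2 units [0.929 2.055 0.204] F [-0.7 -1.2 -5. ]
```

Request:
step_arm([
  [[0.04,0.1,0,0],[0.09,0.2,0,0],[0.114,0.25,0,0],[0.114,0.25,0,0],[0.114,0.25,0,0],[0.114,0.25,0,0],[0.114,0.25,0,0],[0.114,0.25,0,0],[0.075,0.155,0,0],[0.04,0.1,0,0],[0,0,0,0],[0,0,0,0],[0,0,0,0]],
])

```text
clock: 6.85
eef_pos: [0.5338, 0.056, 0.1302]
tcp_rot: [-0.001, 0.258, 0.966, -0.001]
force: [0.5, 0.2, -4.5]
gripper_width: 0.537
gripper_force: 30.0
```

```bash
python3 -c "
from h import *
d=snap('wrist'); cv2.imwrite('pics/s500.png',d['image'][:,:,::-1])
go([.534,.057,.0374])"
```

```text
t 6.9 pos [0.534  0.0558 0.1304] yaxis deg 60.1 units [0.003 0.008 0.62 ] F [ 0.1 -0.5 -4.4]
```

View pics/s500.png

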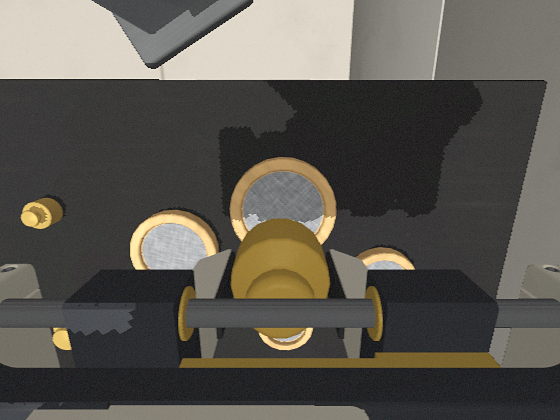

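The weight hangs at column 281 and the large stand's rim is centred at about (283,205), so they line up across the jaws. I lower it.

Request:
step_arm([
  [[0,0.008,0.1,0],[0,0,0.15,0],[0,0,0.15,0],[0,0,0.1,0],[0,0,0.05,0],[0,0,0.02,0],[0,0,0.02,0],[0,0,0,0],[0,0,0,0],[0,0,0,0]],
])

```text
clock: 7.9
eef_pos: [0.5354, 0.0581, 0.043]
tcp_rot: [0.001, 0.257, 0.966, 0.0]
force: [-1.0, -0.3, -5.8]
gripper_width: 0.537
gripper_force: 30.0
```

Request:
step_arm([
  [[0,0,0.01,0],[0,0,0.01,0],[0,0,0,0],[0,0,0,0]],
])

```text
clock: 8.3
eef_pos: [0.5349, 0.0581, 0.0394]
tcp_rot: [-0.0, 0.257, 0.966, -0.0]
force: [0.3, -0.4, -4.0]
gripper_width: 0.535
gripper_force: 30.0
```

Request:
step_arm([
  [[0,0,0.007,0],[0,0,0.007,0],[0,0,0,0],[0,0,0,0]],
])

```text
clock: 8.7
eef_pos: [0.5349, 0.0581, 0.0372]
tcp_rot: [-0.0, 0.257, 0.966, -0.0]
force: [0.7, 0.2, -5.8]
gripper_width: 0.535
gripper_force: 30.0
```

Request:
step_arm([
  [[0,0,0.006,0],[0,0,0,0],[0,0,0,0]],
])

```text
clock: 9.0
eef_pos: [0.5351, 0.0581, 0.0367]
tcp_rot: [0.0, 0.257, 0.966, 0.0]
force: [-1.9, 0.5, 1.5]
gripper_width: 0.533
gripper_force: 30.0
```

Request:
step_arm([
  [[0,0,0,0],[0,0,0,0],[0,0,0,0],[0,0,0,0],[0,0,0,0]],
], fingers=0.75)

```text
clock: 9.5
eef_pos: [0.5351, 0.0581, 0.0364]
tcp_rot: [0.0, 0.257, 0.966, 0.0]
force: [-0.8, -0.4, 0.1]
gripper_width: 0.746
gripper_force: 0.0
```

Request:
step_arm([
  [[0,0,-0.05,0],[0,0,-0.1,0],[0,0,-0.2,0],[0,0,-0.2,0],[0,0,-0.2,0],[0,0,-0.2,0],[0,0,-0.1,0],[0,0,0,0],[0,0,0,0]],
])

```text
clock: 10.4
eef_pos: [0.5348, 0.0579, 0.1939]
tcp_rot: [0.0, 0.257, 0.966, -0.0]
force: [-0.6, -0.4, -0.3]
gripper_width: 0.747
gripper_force: 0.0
```

```bash
python3 -c "
from h import *
look(.064); look(.064,'t1','top'); go([.534,-.1675,.17])"
```

```text
[280. 196.] 2057 knob [0.5347 0.0581] 0.0157 all [0.5088 0.0708 0.0533] zmax 0.064
[ 83. 194.] 552 knob None None all [ 0.4509 -0.0189  0.1184] zmax 0.025
[149. 313.] 632 knob None None all [0.4823 0.0667 0.0373] zmax 0.266
[411. 314.] 628 knob None None all [0.4995 0.0989 0.0361] zmax 0.267
[393. 361.] 3665 knob None None all [0.5096 0.1008 0.0462] zmax 0.274
[541. 153.] 500 knob [ 0.5473 -1.0129] 0.0242 all [ 0.4256 -0.6647  0.3988] zmax 0.093
[227. 210.] 196 knob None None all [ 0.5347 -0.1688  0.0193] zmax 0.041
[148. 230.] 179 knob None None all [ 0.3993 -0.099   0.2242] zmax 0.019
[145. 222.] 156 knob None None all [0.5091 0.0174 0.0468] zmax 0.226
[253. 261.] 221 knob None None all [ 0.395  -0.2233  0.0232] zmax 0.016
t 10.5 pos [0.5343 0.0578 0.1929] yaxis deg 60.2 units [-0.745 -1.304  0.153] F [0.  0.7 0. ]
```

The 500 g weight stands upright in its recess, with the knob top at 64 mm and the centre at (.535, .058). Next is the 200.

Request:
step_arm([
  [[-0.124,-0.217,0.025,0],[-0.124,-0.217,0.025,0],[-0.124,-0.217,0.025,0],[-0.124,-0.217,0.025,0],[-0.124,-0.217,0.025,0],[-0.124,-0.217,0.025,0],[0,0,0,0],[0,0,0,0],[0,0,0,0]],
], fingers=0.65)

```text
clock: 11.4
eef_pos: [0.5345, -0.1655, 0.1708]
tcp_rot: [-0.001, 0.256, 0.967, 0.0]
force: [-0.1, 0.2, 1.0]
gripper_width: 0.652
gripper_force: 0.0
```

```bash
python3 -c "
from h import *
look(.040); go([.534,-.1675,.023])"
```

```text
[518.  73.] 4185 knob [0.5346 0.0573] 0.0254 all [ 0.5149 -0.0177  0.119 ] zmax 0.064
[279. 198.] 1097 knob [ 0.5353 -0.1673] 0.0111 all [ 0.5068 -0.1456  0.0482] zmax 0.04
[ 89. 247.] 402 knob None None all [ 0.4805 -0.2506  0.1269] zmax 0.02
[ 77. 255.] 211 knob None None all [ 0.4851 -0.3736  0.0128] zmax 0.031
[166. 313.] 575 knob None None all [ 0.4834 -0.155   0.0362] zmax 0.243
[394. 314.] 575 knob None None all [ 0.5264 -0.1247  0.0077] zmax 0.243
[376. 361.] 3637 knob None None all [ 0.5084 -0.1272  0.0452] zmax 0.251
t 11.45 pos [ 0.5347 -0.1652  0.1711] yaxis deg 60.3 units [-0.004 -0.016  0.987] F [-0.8  0.3 -0.4]
```

Request:
step_arm([
  [[-0.01,-0.01,0.15,0],[0,0,0.2,0],[0,0,0.2,0],[0,0,0.15,0],[0,0,0.12,0],[0,0,0.12,0],[0,0,0.047,0],[0,0,0,0],[0,0,0,0]],
])

```text
clock: 12.35
eef_pos: [0.5358, -0.1683, 0.0241]
tcp_rot: [0.0, 0.257, 0.966, 0.0]
force: [-0.3, 0.5, 0.8]
gripper_width: 0.656
gripper_force: 0.0
```

Request:
step_arm([
  [[0,0,0,0],[0,0,0,0],[0,0,0,0],[0,0,0,0],[0,0,0,0],[0,0,0,0],[0,0,0,0],[0,0,0,0]],
], fingers=0)

```text
clock: 13.15
eef_pos: [0.5358, -0.1688, 0.0239]
tcp_rot: [0.0, 0.257, 0.966, 0.0]
force: [0.4, 0.9, 6.8]
gripper_width: 0.399
gripper_force: 30.0
```

Request:
step_arm([
  [[0,0,-0.05,0],[0,0,-0.1,0],[0,0,-0.15,0],[0,0,-0.15,0],[0,0,-0.15,0],[0,0,-0.1,0],[0,0,0,0],[0,0,0,0]],
])

```text
clock: 13.95
eef_pos: [0.5351, -0.1691, 0.1287]
tcp_rot: [0.0, 0.257, 0.966, -0.0]
force: [-0.5, 1.1, -2.0]
gripper_width: 0.403
gripper_force: 30.0
```

```bash
python3 -c "
from h import *
go([.5195,-.0475,.04])"
```

```text
t 13.95 pos [ 0.5351 -0.1691  0.1287] yaxis deg 60.2 units [0.494 0.651 0.591] F [-0.5  1.1 -2. ]
```

Request:
step_arm([
  [[0.05,0.065,0,0],[0.1,0.13,0,0],[0.125,0.165,0,0],[0.125,0.165,0,0],[0.065,0.085,0,0],[0.03,0.04,0,0],[0,0,0,0],[0,0,0,0],[0,0,0.1,0],[0,0,0.15,0],[0,0,0.15,0],[0,0,0.1,0],[0,0,0.05,0],[0,0,0.02,0],[0,0,0.02,0],[0,0,0,0],[0,0,0,0],[0,0,0,0]],
])

```text
clock: 15.75
eef_pos: [0.5197, -0.0474, 0.0404]
tcp_rot: [0.0, 0.257, 0.966, 0.0]
force: [-0.6, 0.3, -1.8]
gripper_width: 0.405
gripper_force: 30.0
```

Request:
step_arm([
  [[0,0,0.007,0],[0,0,0.007,0],[0,0,0,0],[0,0,0,0]],
])

```text
clock: 16.15
eef_pos: [0.5193, -0.0474, 0.0377]
tcp_rot: [-0.0, 0.257, 0.966, -0.0]
force: [-0.5, 0.4, -1.6]
gripper_width: 0.402
gripper_force: 30.0
```

Request:
step_arm([
  [[0,0,0.007,0],[0,0,0.007,0],[0,0,0,0],[0,0,0,0]],
])

```text
clock: 16.55
eef_pos: [0.5193, -0.0474, 0.0356]
tcp_rot: [-0.0, 0.257, 0.966, -0.0]
force: [0.8, -0.4, -1.4]
gripper_width: 0.402
gripper_force: 30.0
```

Request:
step_arm([
  [[0,0,0.005,0],[0,0,0,0],[0,0,0,0]],
])

```text
clock: 16.85
eef_pos: [0.5193, -0.0474, 0.0349]
tcp_rot: [-0.0, 0.257, 0.966, -0.0]
force: [-0.0, 0.3, -1.3]
gripper_width: 0.404
gripper_force: 30.0
```

Request:
step_arm([
  [[0,0,0.005,0],[0,0,0,0],[0,0,0,0]],
])

```text
clock: 17.15
eef_pos: [0.5193, -0.0474, 0.0341]
tcp_rot: [-0.0, 0.257, 0.966, -0.0]
force: [-0.0, -0.5, -1.4]
gripper_width: 0.397
gripper_force: 30.0
```

Request:
step_arm([
  [[0,0,0.004,0],[0,0,0,0],[0,0,0,0]],
])

```text
clock: 17.45
eef_pos: [0.5194, -0.0474, 0.0339]
tcp_rot: [0.0, 0.257, 0.966, -0.0]
force: [-1.4, 0.1, 5.4]
gripper_width: 0.399
gripper_force: 30.0
```

Contact is felt, so I release, rise and move on to the 100.

Request:
step_arm([
  [[0,0,0,0],[0,0,0,0],[0,0,0,0],[0,0,0,0],[0,0,0,0]],
], fingers=0.62)

```text
clock: 17.95
eef_pos: [0.5193, -0.0474, 0.0335]
tcp_rot: [-0.0, 0.257, 0.966, -0.0]
force: [0.1, 0.2, -0.2]
gripper_width: 0.621
gripper_force: 0.0
```

Request:
step_arm([
  [[0,0,-0.05,0],[0,0,-0.1,0],[0,0,-0.2,0],[0,0,-0.2,0],[0,0,-0.2,0],[0,0,-0.2,0],[0,0,-0.1,0],[0,0,0,0],[0,0,0,0]],
])

```text
clock: 18.85
eef_pos: [0.5191, -0.0475, 0.1911]
tcp_rot: [0.0, 0.257, 0.966, -0.0]
force: [0.3, 0.3, -1.2]
gripper_width: 0.619
gripper_force: 0.0
```

```bash
python3 -c "
from h import *
look(.05); go([.4815,-.3735,.17])"
```

```text
[385. 158.] 2588 knob [0.5259 0.0559] 0.0124 all [0.506  0.0376 0.0732] zmax 0.064
[171. 158.] 453 knob None None all [ 0.4404 -0.0723  0.0662] zmax 0.025
[280. 195.] 1171 knob [ 0.5182 -0.0474] 0.0113 all [ 0.4912 -0.0307  0.0496] zmax 0.049
[171. 314.] 561 knob None None all [ 0.4684 -0.0363  0.0362] zmax 0.264
[389. 314.] 560 knob None None all [ 0.4825 -0.0091  0.0348] zmax 0.264
[369. 361.] 3736 knob None None all [5.05e-01 3.00e-04 5.77e-02] zmax 0.271
t 18.9 pos [ 0.5187 -0.0475  0.1904] yaxis deg 60.2 units [-0.865 -2.009  0.137] F [ 0.5  0.5 -0.1]
```

Request:
step_arm([
  [[-0.108,-0.251,0.017,0],[-0.108,-0.251,0.017,0],[-0.108,-0.251,0.017,0],[-0.108,-0.251,0.017,0],[-0.108,-0.251,0.017,0],[-0.108,-0.251,0.017,0],[-0.108,-0.251,0.017,0],[-0.108,-0.251,0.017,0],[0,0,0,0],[0,0,0,0],[0,0,0,0]],
])

```text
clock: 20.0
eef_pos: [0.4822, -0.3715, 0.1698]
tcp_rot: [-0.001, 0.256, 0.967, 0.001]
force: [0.8, 0.3, 0.1]
gripper_width: 0.623
gripper_force: 0.0
```

```bash
python3 -c "
from h import *
look(.033,'w100'); go([.4815,-.3735,.022])"
```

```text
[494.  14.] 278 knob None None all [ 0.4274 -0.2311  0.1014] zmax 0.016
[278. 197.] 321 knob [ 0.4822 -0.3744] 0.0091 all [ 0.4815 -0.3737  0.0145] zmax 0.032
[171. 314.] 534 knob None None all [ 0.4316 -0.3607  0.0362] zmax 0.242
[389. 313.] 530 knob None None all [ 0.4456 -0.3334  0.0347] zmax 0.242
[372. 361.] 3583 knob None None all [ 0.4559 -0.3344  0.0451] zmax 0.25
t 20.05 pos [ 0.4825 -0.3713  0.1702] yaxis deg 60.3 units [-0.003 -0.017  0.988] F [-0.3  0.1 -0.2]
```

View pics/w100.png

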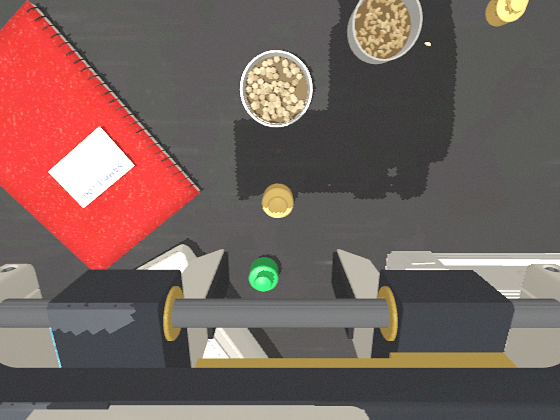

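The 100 weight is at (278,200), with the green decoy at (263,273) and the notebook corner at (198,188). Both are clear of the finger paths.

Request:
step_arm([
  [[-0.007,-0.017,0.15,0],[0,0,0.2,0],[0,0,0.2,0],[0,0,0.15,0],[0,0,0.12,0],[0,0,0.12,0],[0,0,0.05,0],[0,0,0,0],[0,0,0,0]],
])

```text
clock: 20.95
eef_pos: [0.4824, -0.3755, 0.0229]
tcp_rot: [0.0, 0.257, 0.966, -0.0]
force: [-0.4, 1.2, 0.3]
gripper_width: 0.622
gripper_force: 0.0
```

Request:
step_arm([
  [[0,0,0,0],[0,0,0,0],[0,0,0,0],[0,0,0,0],[0,0,0,0],[0,0,0,0],[0,0,0,0],[0,0,0,0]],
], fingers=0)

```text
clock: 21.75
eef_pos: [0.4819, -0.376, 0.0225]
tcp_rot: [0.0, 0.257, 0.966, -0.0]
force: [-0.6, 0.2, 5.5]
gripper_width: 0.308
gripper_force: 30.0
```

Request:
step_arm([
  [[0,0,-0.05,0],[0,0,-0.1,0],[0,0,-0.15,0],[0,0,-0.15,0],[0,0,-0.15,0],[0,0,-0.1,0],[0,0,-0.05,0],[0,0,0,0],[0,0,0,0]],
])

```text
clock: 22.65
eef_pos: [0.4812, -0.3758, 0.134]
tcp_rot: [-0.0, 0.257, 0.966, 0.0]
force: [-0.4, -0.1, -0.2]
gripper_width: 0.315
gripper_force: 30.0
```

```bash
python3 -c "
from h import *
go([.640,.1015,.13])"
```

```text
t 22.65 pos [ 0.4812 -0.3758  0.134 ] yaxis deg 60.2 units [0.663 3.287 0.027] F [-0.4 -0.1 -0.2]
```

Request:
step_arm([
  [[0.02,0.1,0,0],[0.04,0.2,0,0],[0.061,0.3,0,0],[0.061,0.3,0,0],[0.061,0.3,0,0],[0.061,0.3,0,0],[0.061,0.3,0,0],[0.061,0.3,0,0],[0.061,0.3,0,0],[0.061,0.3,0,0],[0.061,0.3,0,0],[0.036,0.187,0,0],[0.018,0.1,0,0],[0,0,0,0],[0,0,0,0],[0,0,0,0]],
])

```text
clock: 24.25
eef_pos: [0.6402, 0.0987, 0.1343]
tcp_rot: [-0.0, 0.258, 0.966, -0.001]
force: [0.3, -0.2, -0.3]
gripper_width: 0.307
gripper_force: 30.0
```

```bash
python3 -c "
from h import *
d=snap('wrist'); cv2.imwrite('pics/s100.png',d['image'][:,:,::-1])
go([.640,.1015,.0325])"
```

```text
t 24.3 pos [0.6403 0.0988 0.1345] yaxis deg 60.0 units [0.011 0.015 0.68 ] F [-0.5  0.5 -0.5]
```

View pics/s100.png

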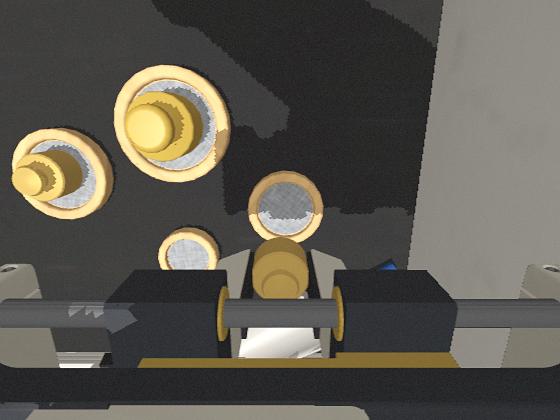

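The 500 and 200 sit in their stands. The 100 stand is centred at (286,207) against the held weight at column 281, which agrees with the small correction I had planned.

Request:
step_arm([
  [[0.01,0.016,0,0],[0,0,0.1,0],[0,0,0.15,0],[0,0,0.15,0],[0,0,0.1,0],[0,0,0.07,0],[0,0,0.04,0],[0,0,0.02,0],[0,0,0,0],[0,0,0,0],[0,0,0,0]],
])

```text
clock: 25.4
eef_pos: [0.6408, 0.1043, 0.0409]
tcp_rot: [0.001, 0.257, 0.966, 0.0]
force: [-0.1, 0.4, -1.6]
gripper_width: 0.31
gripper_force: 30.0
```

Request:
step_arm([
  [[0,0,0.007,0],[0,0,0.007,0],[0,0,0.005,0],[0,0,0,0],[0,0,0,0]],
])

```text
clock: 25.9
eef_pos: [0.6403, 0.1042, 0.0372]
tcp_rot: [-0.0, 0.257, 0.966, -0.0]
force: [0.7, 0.4, -0.7]
gripper_width: 0.309
gripper_force: 30.0
```

Request:
step_arm([
  [[-0.007,-0.014,0.005,0],[0,0,0.007,0],[0,0,0.006,0],[0,0,0,0],[0,0,0,0]],
])

```text
clock: 26.4
eef_pos: [0.6402, 0.1019, 0.0346]
tcp_rot: [-0.0, 0.257, 0.966, -0.0]
force: [-0.2, 0.5, -1.4]
gripper_width: 0.306
gripper_force: 30.0
```

Request:
step_arm([
  [[0,0,0.004,0],[0,0,0,0],[0,0,0,0]],
])

```text
clock: 26.7
eef_pos: [0.6402, 0.1019, 0.034]
tcp_rot: [-0.0, 0.257, 0.966, -0.0]
force: [-0.0, 0.4, -1.7]
gripper_width: 0.309
gripper_force: 30.0
```

Request:
step_arm([
  [[0,0,0.005,0],[0,0,0,0],[0,0,0,0]],
])

```text
clock: 27.0
eef_pos: [0.6402, 0.1018, 0.0332]
tcp_rot: [-0.0, 0.257, 0.966, -0.0]
force: [0.2, -0.3, -0.7]
gripper_width: 0.31
gripper_force: 30.0
```

Request:
step_arm([
  [[0,0,0.003,0],[0,0,0,0],[0,0,0,0]],
])

```text
clock: 27.3
eef_pos: [0.6402, 0.1018, 0.0328]
tcp_rot: [0.0, 0.257, 0.966, -0.0]
force: [-0.4, 0.2, -1.3]
gripper_width: 0.312
gripper_force: 30.0
```

Request:
step_arm([
  [[0,0,0.004,0],[0,0,0,0],[0,0,0,0]],
])

```text
clock: 27.6
eef_pos: [0.6403, 0.1019, 0.0326]
tcp_rot: [0.0, 0.257, 0.966, -0.0]
force: [-2.7, -0.1, 5.6]
gripper_width: 0.31
gripper_force: 30.0
```

Request:
step_arm([
  [[0,0,0,0],[0,0,0,0],[0,0,0,0],[0,0,0,0],[0,0,0,0]],
], fingers=0.52)

```text
clock: 28.1
eef_pos: [0.6402, 0.1019, 0.0321]
tcp_rot: [-0.0, 0.257, 0.966, -0.0]
force: [0.6, -0.0, -0.7]
gripper_width: 0.522
gripper_force: 0.0
```

Request:
step_arm([
  [[0,0,-0.05,0],[0,0,-0.1,0],[0,0,-0.2,0],[0,0,-0.2,0],[0,0,-0.2,0],[0,0,-0.2,0],[0,0,-0.1,0],[0,0,0,0],[0,0,0,0]],
])

```text
clock: 29.0
eef_pos: [0.6399, 0.1016, 0.1893]
tcp_rot: [-0.0, 0.257, 0.966, -0.0]
force: [0.1, 0.4, -0.8]
gripper_width: 0.523
gripper_force: 0.0
```

```bash
python3 -c "
from h import *
look(.043); go([.432,-.127,.17])"
```

```text
[185. 124.] 2043 knob [0.5352 0.0582] 0.025 all [0.5459 0.0833 0.0636] zmax 0.063
[ 98. 161.] 578 knob None None all [0.5503 0.0404 0.1038] zmax 0.035
[ 81. 165.] 357 knob [ 0.5188 -0.0466] 0.0118 all [0.5481 0.0409 0.1038] zmax 0.048
[281. 195.] 664 knob [0.6399 0.102 ] 0.0091 all [0.6115 0.1221 0.0474] zmax 0.043
[187. 314.] 500 knob None None all [0.5907 0.1147 0.0355] zmax 0.262
[373. 314.] 499 knob None None all [0.6021 0.138  0.0337] zmax 0.262
[351. 361.] 3728 knob None None all [0.6125 0.1342 0.0447] zmax 0.269
t 29.05 pos [0.6396 0.1015 0.1885] yaxis deg 60.2 units [ 0.443 -2.009  0.127] F [ 0.   0.  -1.2]
```

The 100 is seated, with its top at 43 mm. Last comes the 50.

Request:
step_arm([
  [[0.055,-0.251,0.016,0],[0.055,-0.251,0.016,0],[0.055,-0.251,0.016,0],[0.055,-0.251,0.016,0],[0.055,-0.251,0.016,0],[0.055,-0.251,0.016,0],[0.055,-0.251,0.016,0],[0.055,-0.251,0.016,0],[0,0,0,0],[0,0,0,0],[0,0,0,0]],
])

```text
clock: 30.15
eef_pos: [0.4336, -0.1259, 0.1701]
tcp_rot: [-0.0, 0.257, 0.966, 0.0]
force: [1.3, -0.3, 0.6]
gripper_width: 0.522
gripper_force: 0.0
```

```bash
python3 -c "
from h import *
look(.026); go([.432,-.127,.0215])"
```

```text
[510. 200.] 3425 knob [0.5301 0.0541] 0.024 all [0.4564 0.0066 0.1315] zmax 0.064
[279. 197.] 530 knob [ 0.4333 -0.1268] 0.0074 all [ 0.4327 -0.1263  0.0122] zmax 0.026
[394. 235.] 1305 knob [ 0.512  -0.0482] 0.0178 all [ 0.4563 -0.0612  0.097 ] zmax 0.05
[187. 314.] 498 knob None None all [ 0.384  -0.1127  0.035 ] zmax 0.242
[373. 314.] 502 knob None None all [ 0.3958 -0.0896  0.0337] zmax 0.243
[351. 361.] 3741 knob None None all [ 0.406  -0.0937  0.0445] zmax 0.25
t 30.2 pos [ 0.4339 -0.1257  0.1702] yaxis deg 60.3 units [ 0.006 -0.014  0.991] F [-0.4  0.  -0.7]
```

Request:
step_arm([
  [[0,-0.008,0.15,0],[0,0,0.2,0],[0,0,0.2,0],[0,0,0.15,0],[0,0,0.12,0],[0,0,0.12,0],[0,0,0.05,0],[0,0,0,0],[0,0,0,0]],
])

```text
clock: 31.1
eef_pos: [0.4332, -0.1273, 0.0224]
tcp_rot: [0.0, 0.257, 0.966, 0.0]
force: [0.2, 0.5, -0.0]
gripper_width: 0.521
gripper_force: 0.0
```

Request:
step_arm([
  [[0,0,0,0],[0,0,0,0],[0,0,0,0],[0,0,0,0],[0,0,0,0],[0,0,0,0],[0,0,0,0],[0,0,0,0]],
], fingers=0)

```text
clock: 31.9
eef_pos: [0.4329, -0.1279, 0.0223]
tcp_rot: [0.0, 0.257, 0.966, -0.0]
force: [-0.8, 0.1, 5.6]
gripper_width: 0.243
gripper_force: 30.0
```

Request:
step_arm([
  [[0,0,-0.05,0],[0,0,-0.1,0],[0,0,-0.15,0],[0,0,-0.15,0],[0,0,-0.15,0],[0,0,-0.1,0],[0,0,-0.05,0],[0,0,0,0],[0,0,0,0]],
])

```text
clock: 32.8
eef_pos: [0.4323, -0.1278, 0.1341]
tcp_rot: [-0.0, 0.257, 0.966, -0.0]
force: [-0.1, 0.2, -0.3]
gripper_width: 0.245
gripper_force: 30.0
```

```bash
python3 -c "
from h import *
go([.636,0,.13])"
```

```text
t 32.8 pos [ 0.4323 -0.1278  0.1341] yaxis deg 60.2 units [-0.755  1.415  0.026] F [-0.1  0.2 -0.3]
```

Request:
step_arm([
  [[-0.038,0.07,0,0],[-0.075,0.14,0,0],[-0.151,0.283,0,0],[-0.151,0.283,0,0],[-0.151,0.283,0,0],[-0.113,0.212,0,0],[-0.076,0.144,0,0],[0,0,0,0],[0,0,0,0],[0,0,0,0],[0,0,0,0]],
])

```text
clock: 33.9
eef_pos: [0.6357, -0.0008, 0.1343]
tcp_rot: [-0.0, 0.258, 0.966, -0.0]
force: [-0.1, -0.1, -0.7]
gripper_width: 0.241
gripper_force: 30.0
```

```bash
python3 -c "
from h import *
d=snap('wrist'); cv2.imwrite('pics/s50.png',d['image'][:,:,::-1])
go([.636,0,.0323])"
```

```text
t 33.95 pos [ 0.6358 -0.0008  0.1345] yaxis deg 60.1 units [0.002 0.006 0.681] F [-0.  -1.2 -0.8]
```

View pics/s50.png

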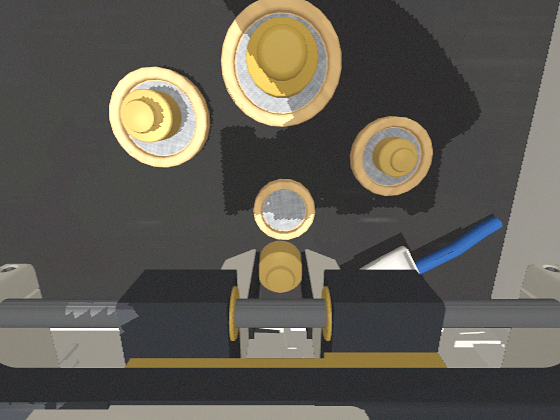

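The 50 stand at (284,209) lines up with the held weight at column 280. A scoop lies near (400,258), so I check its height and place against the gripper body before going down.

```bash
python3 -c "
from h import *
d=snap('top'); v,u=np.mgrid[130:165,98:180]; uv=np.c_[u.ravel(),v.ravel()]; P=pts(d,uv)
R=rot(); q=(P-[.636,0,0])@R
m=(P[:,2]>.006)&(abs(q[:,1])<.14)&(abs(q[:,0])<.11)&(P[:,0]>.66)
for lo in np.arange(-.1,.14,.02):
  s=m&(q[:,1]>=lo)&(q[:,1]<lo+.02)
  if s.any(): print(lo.round(2),'x',q[s,0].min().round(3),q[s,0].max().round(3),'zmax',P[s,2].max().round(3))
"
```

```text
-0.02 x -0.11 -0.1 zmax 0.066
0.0 x -0.11 -0.107 zmax 0.071
0.02 x -0.109 -0.079 zmax 0.024
0.04 x -0.11 -0.082 zmax 0.019
0.06 x -0.11 -0.082 zmax 0.033
0.08 x -0.11 -0.101 zmax 0.033
0.1 x -0.102 -0.095 zmax 0.031
```

The scoop is 33 mm high or less and at least 79 mm aside, so the way down is clear.

Request:
step_arm([
  [[0,0.004,0.1,0],[0,0,0.15,0],[0,0,0.15,0],[0,0,0.1,0],[0,0,0.07,0],[0,0,0.04,0],[0,0,0.02,0],[0,0,0,0],[0,0,0,0],[0,0,0,0]],
])

```text
clock: 35.0
eef_pos: [0.6372, 0.0007, 0.0407]
tcp_rot: [0.001, 0.257, 0.966, 0.0]
force: [-0.4, -0.9, -0.7]
gripper_width: 0.244
gripper_force: 30.0
```

Request:
step_arm([
  [[0,0,0.007,0],[0,0,0.007,0],[0,0,0.007,0],[0,0,0,0],[0,0,0,0]],
])

```text
clock: 35.5
eef_pos: [0.6367, 0.0007, 0.0368]
tcp_rot: [-0.0, 0.257, 0.966, -0.0]
force: [-0.3, -0.4, -0.6]
gripper_width: 0.246
gripper_force: 30.0
```

Request:
step_arm([
  [[0,0,0.007,0],[0,0,0.007,0],[0,0,0.007,0],[0,0,0,0],[0,0,0,0]],
])

```text
clock: 36.0
eef_pos: [0.6367, 0.0006, 0.0336]
tcp_rot: [-0.0, 0.257, 0.966, -0.0]
force: [0.2, -0.5, -0.6]
gripper_width: 0.242
gripper_force: 30.0
```

Request:
step_arm([
  [[0,0,0.004,0],[0,0,0,0],[0,0,0,0]],
])

```text
clock: 36.3
eef_pos: [0.6367, 0.0006, 0.0331]
tcp_rot: [-0.0, 0.257, 0.966, -0.0]
force: [-0.2, 0.3, -1.4]
gripper_width: 0.243
gripper_force: 30.0
```

Request:
step_arm([
  [[0,0,0.004,0],[0,0,0,0],[0,0,0,0]],
])

```text
clock: 36.6
eef_pos: [0.6368, 0.0006, 0.0325]
tcp_rot: [0.0, 0.257, 0.966, -0.0]
force: [0.2, 0.0, -0.7]
gripper_width: 0.245
gripper_force: 30.0
```

Request:
step_arm([
  [[0,0,0.002,0],[0,0,0,0],[0,0,0,0]],
])

```text
clock: 36.9
eef_pos: [0.6368, 0.0006, 0.0325]
tcp_rot: [0.0, 0.257, 0.966, -0.0]
force: [-1.6, -0.0, 5.1]
gripper_width: 0.241
gripper_force: 30.0
```

Request:
step_arm([
  [[0,0,0,0],[0,0,0,0],[0,0,0,0],[0,0,0,0],[0,0,0,0]],
], fingers=0.45)

```text
clock: 37.4
eef_pos: [0.6367, 0.0006, 0.0321]
tcp_rot: [-0.0, 0.257, 0.966, -0.0]
force: [-0.2, -0.4, 0.3]
gripper_width: 0.45
gripper_force: 0.0
```

Request:
step_arm([
  [[0,0,-0.05,0],[0,0,-0.1,0],[0,0,-0.2,0],[0,0,-0.2,0],[0,0,-0.2,0],[0,0,-0.2,0],[0,0,-0.1,0],[0,0,0,0],[0,0,0,0],[0,0,0,0],[0,0,0,0]],
])

```text
clock: 38.5
eef_pos: [0.636, 0.0005, 0.1882]
tcp_rot: [-0.001, 0.257, 0.966, -0.0]
force: [1.2, -0.5, 0.1]
gripper_width: 0.446
gripper_force: 0.0
```

```bash
python3 -c "
from h import *
look(.036,'end'); d=snap('scene'); cv2.imwrite('pics/ends.png',d['image'][:,:,::-1])"
```

```text
[281.  68.] 2716 knob [0.5353 0.058 ] 0.0247 all [0.5398 0.0559 0.0293] zmax 0.064
[187. 113.] 282 knob [ 0.5193 -0.0451] 0.0185 all [ 0.5331 -0.0009  0.0531] zmax 0.035
[174. 113.] 241 knob [ 0.5192 -0.0447] 0.0127 all [ 0.5441 -0.0077  0.0535] zmax 0.048
[374. 149.] 894 knob [0.6395 0.1014] 0.0139 all [0.6083 0.0763 0.0557] zmax 0.043
[281. 194.] 402 knob [0.6356 0.0009] 0.0071 all [0.606  0.0219 0.0453] zmax 0.036
[199. 314.] 451 knob None None all [0.5877 0.015  0.0348] zmax 0.261
[361. 314.] 456 knob None None all [0.5975 0.0355 0.0331] zmax 0.261
[338. 361.] 3723 knob None None all [0.6076 0.0298 0.0442] zmax 0.268
```

View pics/end.png

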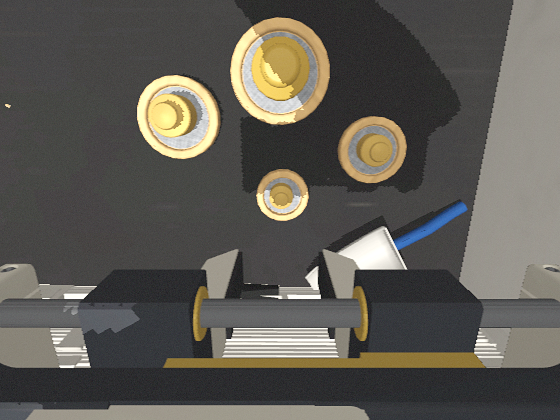

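View pics/ends.png

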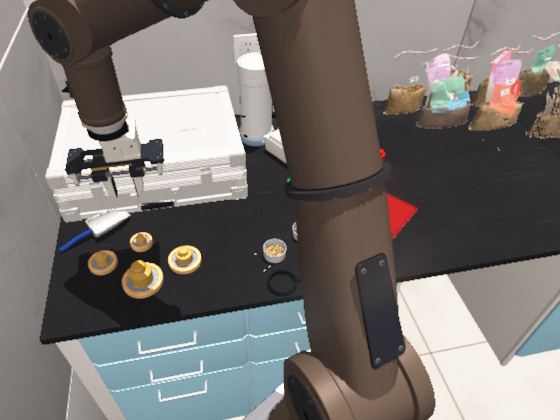

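All four weights stand upright in their own recesses, at (280,70), (178,116), (372,149) and (282,195) in the wrist view. The grain tin is unmoved at (275,250) in the scene view, and the gripper is clear. I hand in.

```bash
python3 -c "
from cell import env
print(env.job_done())"
```

```text
the job is handed in; nothing more can be done
None
```

All four brass weights were set down upright in their own stands, from largest to smallest, with the tins left alone, and the job was handed in at about 39 s; the hand-in returned no verdict.

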